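Sweep lens edging blocks through the gate into the catch slot

ROBOT

A 6-joint arm with a two-finger parallel gripper is mounted at the origin on the work surface. World frame = base frame: x ahead of the robot, y to its left, z up, the work surface at z = 0. Lengths are in m, angles in rad, forces in N, time in s.
With the tool pointing down it reaches from about 0.35 to 0.725 m from the base axis. Payload 6 kg.
Tool frame: the origin (TCP) lies midway between the tips of the shut fingers; the grasp point (between the pads) lies ctrl.grip_depth behind it (ctrl.grip_depth is the distance from the TCP to the grasp point, in m); z points along the fingers, y is the line along which they close (so a half turn about z gives the same grasp; the last joint's range is limited). The gripper opens to 85 mm and grips with 20 to 120 N. Pads are 22 mm wide; open, the fingers measure 114 mm over their backs; the gripper's body (76 mm by 85 mm) begins 54 mm behind the grasp point. The pads swing forward as they close: fully open they stand 13 mm farther back than shut.
Start: joints at [1.613, 0.04, 0.085, 0, -1.615, -0.334], TCP at [0.173, 0.575, 0.202] pointing down, gripper open.
Joint ranges: [-2.56, 2.56], [-1.29, 2.01], [-1.08, 1.49], [-3.29, 1.98], [-2.81, -0.18], [-2.99, 2.99]. Speed limits (rad/s): [2.57, 2.57, 3.01, 3.14, 3.14, 3.14].

INTERFACE

Orientations are given as a unit quaternion [w, x, y, z].
In Python, from rig import ctrl gives the robot as it stands.
- The arm moves only by the tool move_arm, never from a script. Its argument "commands" is text: rows parted by semicolons, each of 6 numbers parted by spaces: the shift along the tool's x, y, z in cm, then the turn, a rotation vector about the tool's x, y, z in degrees. A call has 1 to 8 rows; each row is the pose to reach, as a shift and turn from the pose commanded when the call began, along the tool's axes at that moment; what a row does not reach only later rows make up. A row lasts 1/12 s, in which the tool goes at most 41.7 mm and 7.16 degrees, less where a joint would pass 70% of its speed; a pose out of reach is approached as far as the arm can. A call with a gripper value outside its range is refused whole. "claw" is the finger opening in cm, from 0 to 8.54, set as the call begins (left out, the last holds). The fingers move at their own pace and stop on an object; "squeeze" is the grip in N (left out, the last holds). Time passes only in rows, so rows that repeat a pose let the fingers close. It gives the time, the measured TCP pose, the force, the opening and the grip force at its end, in the units of the state.
- ctrl.state(): the state, without advancing time (a new reading comes with each control period).
- ctrl.read_camera(name): name is "scene" or "side" or "wrist"; returns a dict with "img" (480x640x3 uint8, red, green, blue), "camera_matrix" (3x3 intrinsics, pixels), "extrinsics" (4x4, takes a point from world to camera coordinates). Camera axes: x right, y down, z forward; pixel columns grow to the right and rows downward; lengths in m; the calibration is good to about 2 mm. A picture is of the moment at which its call begins. There is no depth.
- ctrl.finish_job(): hands the job in; it is judged then, once.
The state is a dict: "clock": time; "qpos": joint angles; "qvel": joint speeds; "joint_efforts": joint torques, N m; "ee_pos": TCP position; "ee_rot": TCP orientation; "contact_force": force on the tool from outside, world axes, zero at the start; "wrist_torque": the same for the moment, N m; "finger_gap": opening from 0.0 (shut) to 1.0 (fully open); "finger_force": force on a finger pad.
Only numpy, scipy, OpenCV 4.12 (cv2) and the standard library are available. Lean on these libraries where they do the work, as an engineer would, in place of code of your own. Each camera call takes 0.05 s, during which the arm holds its last target. There are 200 camera calls.

TASK

On the white sorting console lie three round grey lens edging blocks. With the fingertips, sweep them through the narrow gate one at a time, each dropping into the catch slot behind it before the next goes through, until all three lie in the slot. Only push the blocks along the deck, never pick them up, and leave the jar, bottle, screwdriver and job tray around the work where they are.

Things in the scene. Friction and masses are not known exactly. Their poses are not given: they have to be found in the camera images.
- console: fixed white console with aluminium rims, 264 x 218 mm (x, y). Origin on the table under the middle of its deck; x points to the gate, z up. Flat deck 50 mm above the table, free from x -105 to 90, y -105 to 105 mm. Walls 15 mm high: back and sides 4 mm thick; gate wall at x 90, 6 mm thick, with the gate in its middle. Behind it the catch slot, flat top (50 mm high) on both sides of it
- gate (a point): middle of the gate, at deck height (50 mm above the table), at the deck-side face of the gate wall. The gate is an opening 44 mm wide along the console's y, open at the top. Axes as the console's: x points through the gate towards the slot
- slot (a point): middle of the mouth of the catch slot, at deck height. The slot is an open-topped well 55 mm along x, 50 mm along y, 46 mm deep; its near edge lies 2 mm beyond the gate point, its far wall and side lips stand 15 mm above the deck. A block pushed until its middle is past the near edge tips in and falls. Axes as the console's
- block_a: a round grey plastic lens edging block (all three alike): disc 28 mm in diameter, 10 mm high, about 14 g, lying flat and loose on the white deck of the console. Origin: centre of its underside, z up. It slides with ordinary plastic friction
- block_b: a round grey plastic lens edging block (all three alike): disc 28 mm in diameter, 10 mm high, about 14 g, lying flat and loose on the white deck of the console. Origin: centre of its underside, z up. It slides with ordinary plastic friction
- block_c: a round grey plastic lens edging block (all three alike): disc 28 mm in diameter, 10 mm high, about 14 g, lying flat and loose on the white deck of the console. Origin: centre of its underside, z up. It slides with ordinary plastic friction
- jar: small round white jar with a black lid, 32 mm in diameter, 36 mm high, standing loose on the console's flat top beside the slot; to be left alone. Origin: centre of its underside
- spray: cream bottle with a white cap, 44 mm in diameter, 115 mm high, loose on the table behind the console's back wall; to be left alone. Origin: centre of its underside
- screwdriver: screwdriver 150 mm long lying loose on the table beside the console; to be left alone. Origin: under its middle, x along its length
- job_tray: pale blue open job tray, 100 x 130 mm, 28 mm high, empty, loose on the table behind the console's back wall; to be left alone. Origin: centre of its underside

How it is judged:
By the outcome, as a careful person would: the job done as asked, in the order asked, and still so for the second after the job is handed in, with the robot touching nothing.
It also fails if it takes over 54 s, if anything falls off the work surface, if the arm or the gripper's body presses on something with over 40 N, if the wrist force passes 120 N, or if a joint passes its speed limit or range.

## Working session

There is one attempt and no reset: what is moved stays moved. The work goes in short steps, Python scripts to look and compute and a tool call to move; the robot and the scene stay as the last step left them, time stands still between calls to the robot, and variables do not carry over. Pictures are saved under pics/ and viewed, at most 10 in all, crops included, and the job is handed in when it is done.

Besides the shell and the picture viewer there is one more tool, called after "Emit:" by a JSON object that holds its "api" and its "payload". move_arm: Moves the arm, as the interface text tells. Its arguments: {"type":"object","properties":{"commands":{"type":"string"},"claw":{"type":"number"},"squeeze":{"type":"number"}},"required":["commands"]}

```bash
ls; mkdir -p pics
python3 - <<'E'
from rig import ctrl
import cv2
s=ctrl.state();print(s['clock'],s['ee_pos'],s['ee_rot'],s['finger_gap'],ctrl.grip_depth)
for n in['scene','side','wrist']:
    r=ctrl.read_camera(n);cv2.imwrite(f'pics/{n}0.png',r['img'][:,:,::-1]);print(n,r['camera_matrix'].tolist(),r['extrinsics'].round(4).tolist())
E
```

```text
pics
0.0 [0.17243977 0.57427741 0.20066958] [ 8.94307221e-04  9.89376611e-01 -1.45372347e-01 -5.89074774e-05] 1.0013289870037236 0.0187
scene [[460.11705972518, 0.0, 315.319124354194], [0.0, 460.11705972518, 241.91818922278728], [0.0, 0.0, 1.0]] [[0.3793, 0.9252, 0.0142, -0.1701], [0.6337, -0.2486, -0.7326, -0.3434], [-0.6742, 0.2869, -0.6805, 1.1362], [0.0, 0.0, 0.0, 1.0]]
side [[511.28879849621865, 0.0, 325.57968889527217], [0.0, 511.28879849621865, 236.13513504717912], [0.0, 0.0, 1.0]] [[-0.7783, -0.6274, -0.0227, 0.4337], [-0.3796, 0.4991, -0.779, 0.3163], [0.5001, -0.5977, -0.6267, 0.3738], [0.0, 0.0, 0.0, 1.0]]
wrist [[341.62078130237074, 0.0, 326.5114924786536], [0.0, 341.62078130237074, 235.1608544348531], [0.0, 0.0, 1.0]] [[-0.2873, -0.9578, 0.0014, 0.599], [-0.9158, 0.2752, 0.2926, -0.0392], [-0.2807, 0.0828, -0.9562, 0.3786], [0.0, 0.0, 0.0, 1.0]]
```

View pics/scene0.png

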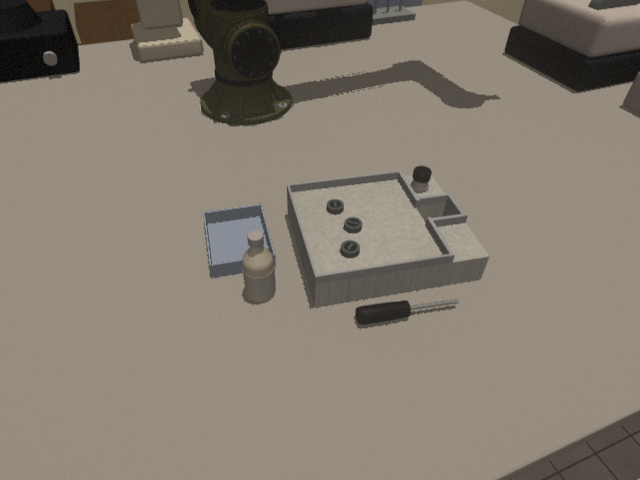

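View pics/wrist0.png

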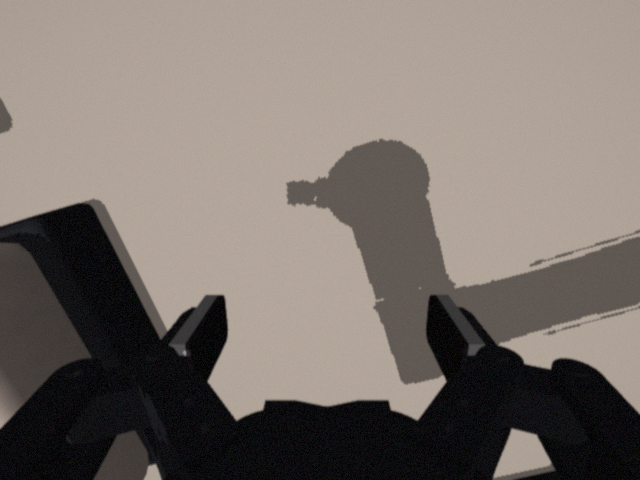

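The scene view shows the console in the middle: blocks near (335,206), (353,225) and (350,248), gate near (425,225), slot near (440,210), jar (422,180). The wrist view shows only table and shadow.

View pics/side0.png

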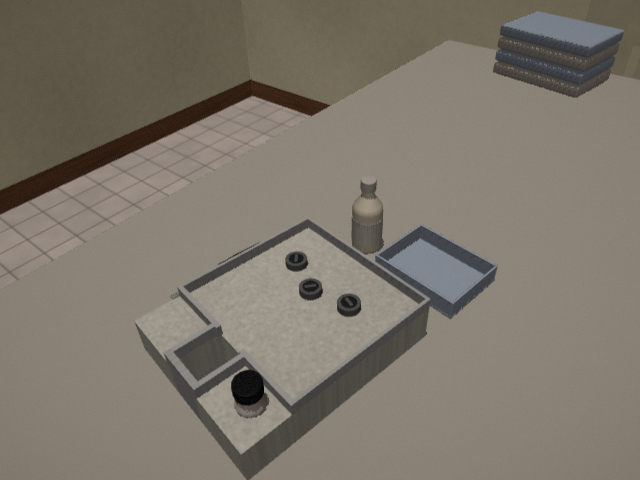

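Run:
```python
import cv2
a=cv2.imread('pics/scene0.png')[160:310,270:490]
cv2.imwrite('pics/crop0.png',cv2.resize(a,None,fx=3.6,fy=3.6,interpolation=cv2.INTER_CUBIC))
```

```text
(no output)
```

View pics/crop0.png

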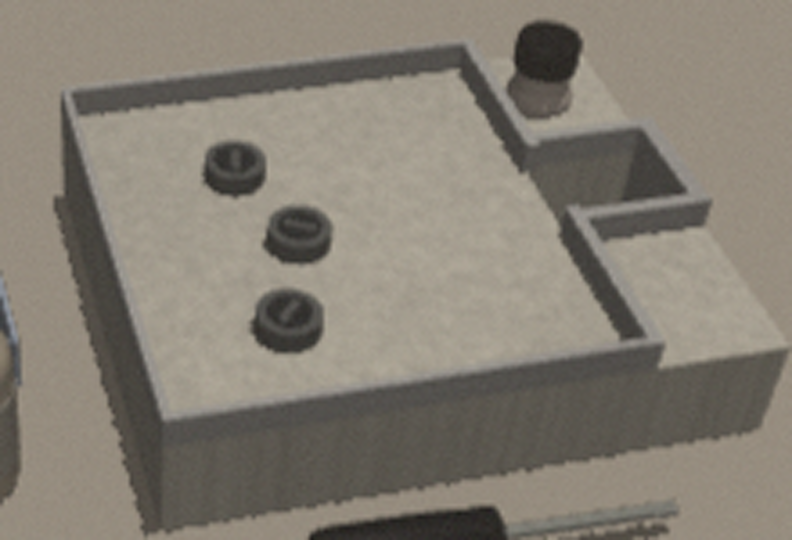

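Both views show the console clearly. The jar is on the +y side of the slot, and the block centres in the side view are near (297,261), (311,289) and (349,304). Next I cast rays for the rim corners (z=65 mm) and the dark block masks.

```bash
cat > h.py <<'E'
import numpy as np,cv2
from rig import ctrl
def ray(r,uv,z):
    K,E=r['camera_matrix'],r['extrinsics'];R,t=E[:3,:3],E[:3,3]
    c=-R.T@t;uv=np.atleast_2d(uv).astype(float)
    d=np.c_[uv,np.ones(len(uv))]@np.linalg.inv(K).T@R
    return (c+d*((z-c[2])/d[:,2])[:,None])[:,:2]
def proj(r,P):
    K,E=r['camera_matrix'],r['extrinsics'];q=np.atleast_2d(P)@E[:3,:3].T+E[:3,3];q=q@K.T
    return q[:,:2]/q[:,2:]
def kabsch(A,B):
    a,b=A.mean(0),B.mean(0);H=(A-a).T@(B-b);th=np.arctan2(H[0,1]-H[1,0],H[0,0]+H[1,1])
    R=np.array([[np.cos(th),-np.sin(th)],[np.sin(th),np.cos(th)]]);return th,R,b-R@a
def blocks(r,box,th=75):
    g=cv2.cvtColor(r['img'],cv2.COLOR_RGB2GRAY);m=np.zeros_like(g)
    x0,y0,x1,y1=box;m[y0:y1,x0:x1]=(g[y0:y1,x0:x1]<th)*255
    m=cv2.morphologyEx(m,cv2.MORPH_CLOSE,np.ones((5,5)))
    n,l,s,c=cv2.connectedComponentsWithStats(m)
    return [(s[i,0]+s[i,2]/2-.5,s[i,1]+s[i,3]/2-.5,s[i,4]) for i in range(1,n) if s[i,4]>60]
E
python3 - <<'E'
from h import *
A=np.array([[-109,109],[-109,-109],[96,-109],[96,109]])/1000.
sc=ctrl.read_camera('scene');sd=ctrl.read_camera('side')
u1=[[287.8,185.6],[315.3,275.8],[453.6,255.8],[399.4,172.2]]
u2=[[428,298],[308,222],[181,292]]
W1=ray(sc,u1,.065);W2=ray(sd,u2,.065)
for a,w in((A,W1),(A[:3],W2),(np.r_[A,A[:3]],np.r_[W1,W2])):
    th,R,t=kabsch(a,w);print(np.degrees(th),t,((w-t)@R-a).round(4).tolist())
for r,b in((sc,(315,190,375,265)),(sd,(275,245,370,325))):
    q=np.array(blocks(r,b));print(q.tolist());w=ray(r,q[:,:2],.055);print(w.round(4).tolist(),((w-t)@R).round(4).tolist())
E
```

```text
80.37154853656246 [0.57023807 0.03678666] [[0.0022, -0.0025], [0.0022, 0.0039], [-0.0009, 0.0011], [-0.0035, -0.0025]]
82.10788229719434 [0.56113128 0.04139272] [[0.0015, -0.0073], [0.0032, 0.0057], [-0.0047, 0.0016]]
80.94757676714617 [0.56669387 0.03902664] [[0.0016, -0.0053], [-0.0005, 0.0011], [-0.0036, -0.0037], [-0.0041, -0.0073], [0.0009, -0.0036], [0.0068, 0.0094], [-0.0011, 0.0093]]
[[334.5, 206.5, 178.0], [352.0, 225.0, 198.0], [349.0, 249.5, 229.0]]
[[0.5163, 0.0053], [0.5685, 0.0119], [0.6168, -0.0162]] [[-0.0412, 0.0445], [-0.0265, -0.0061], [-0.0466, -0.0582]]
[[352.5, 256.5, 227.0], [296.5, 261.0, 341.0], [310.5, 289.0, 397.0], [348.5, 304.5, 433.0]]
[[0.5641, -0.066], [0.616, -0.0154], [0.5689, 0.0125], [0.5173, 0.005]] [[-0.1041, -0.014], [-0.046, -0.0572], [-0.0258, -0.0063], [-0.0413, 0.0434]]
```

Emit:
{"api": "move_arm", "payload": {"commands": "3.5 2.1 0 0 0 6;7 4.2 0 0 0 12;10.4 6.3 0 0 0 18;13.9 8.4 0 0 0 24;17.4 10.5 0 0 0 30;20.8 12.6 0 0 0 36;24.3 14.7 0 0 0 42;26.1 16 0 0 0 42", "claw": 1.2, "squeeze": 20}}

```text
clock: 0.92
ee_pos: [0.3784, 0.3436, 0.2021]
ee_rot: [-0.0, 0.87, -0.494, 0.0]
contact_force: [-0.7, 1.0, 0.6]
finger_gap: 0.14
finger_force: 0.0
```

Emit:
{"api": "move_arm", "payload": {"commands": "3.8 -0.7 0 0 0 5;7.6 -1.4 0 0 0 10;11.4 -2.2 0 0 0 16;15.2 -3 0 0 0 22;19 -3.7 0 0 0 28;22.8 -4.4 0 0 0 34;26.4 -5.1 0 0 0 40;29.7 -5.8 0 0 0 40"}}

```text
clock: 1.58
ee_pos: [0.5814, 0.1206, 0.2016]
ee_rot: [-0.0, -0.649, 0.761, -0.0]
contact_force: [-0.1, 0.4, 0.4]
finger_gap: 0.14
finger_force: 0.0
```

Run:
```python
from h import *
s=ctrl.state();print(s['ee_pos'],s['ee_rot'],s['qpos'])
r=ctrl.read_camera('wrist');cv2.imwrite('pics/w1.png',r['img'][:,:,::-1]);np.savez('w1.npz',**r)
```

```text
[0.58138913 0.12059239 0.20164849] [-5.05299850e-06 -6.48979429e-01  7.60805953e-01 -5.67655215e-05] [ 5.41896317e-01  2.35750670e-02  6.77266639e-02  1.13765515e-04
 -1.61493932e+00 -7.00203153e-01]
```

View pics/w1.png

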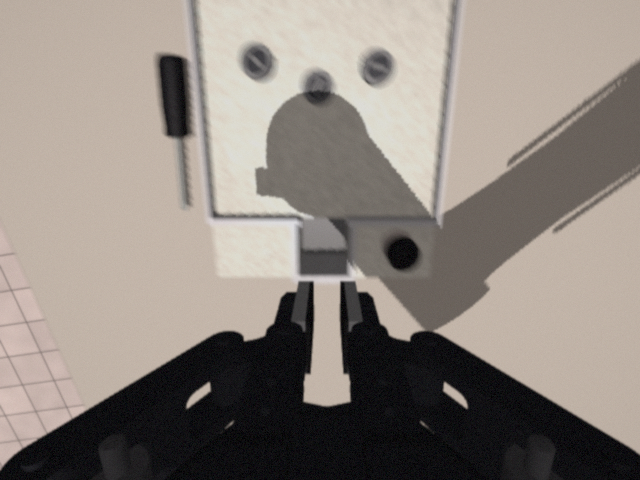

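The wrist view, slightly blurred, shows the blocks at (257,61), (318,87) and (377,67), the gate/slot near (325,220–280), and the jar at (402,253). I'll zoom in on the console to fix its pose.

Run:
```python
from h import *
r=ctrl.read_camera('wrist');np.savez('w1.npz',**r)
a=r['img'][0:300,180:480,::-1]
a=cv2.resize(a,(600,600),interpolation=cv2.INTER_CUBIC);a=cv2.convertScaleAbs(a,alpha=1)
cv2.imwrite('pics/w2.png',a)
```

```text
(no output)
```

View pics/w2.png

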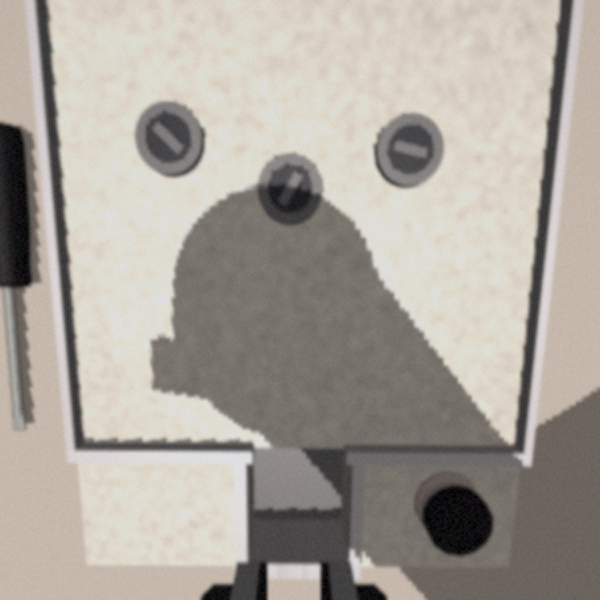

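The crop shows the rim's front corners at (69,463) and (531,466) and the gate posts at (253,451) and (347,449), all in crop pixels (scale 2, offset 180,0).

Run:
```python
from h import *
r=np.load('w1.npz')
p=np.array([[69,463],[531,466],[253,451],[347,449],[75,450],[521,450]])/2+[180,0]
A=np.array([[96,-109],[96,109],[90,-22],[90,22],[90,-105],[90,105]])/1000
w=ray(r,p,.065);th,R,t=kabsch(A,w);print(np.degrees(th),t,((w-t)@R-A).round(4).tolist())
e=ray(r,np.array([[27,0],[38,0],[580,0],[572,0]])/2+[180,0],.065);print('sides y',((e-t)@R).round(4).tolist())
b=ray(r,np.array([[169,138],[290,188],[409,149]])/2+[180,0],.058);print(b,((b-t)@R).round(4).tolist())
sc=ctrl.read_camera('scene');sd=ctrl.read_camera('side')
G=np.array([[.09,-.022],[.09,.022],[-.109,-.109],[-.109,.109],[.096,-.109],[.096,.109]])
P=np.c_[G@R.T+t,np.full(6,.065)]
print('scene crop',((proj(sc,P)-[270,160])*3.6).round(0).tolist());print('side',proj(sd,P).round(1).tolist())
```

```text
80.82645758784786 [0.5661658 0.037957 ] [[0.0003, 0.001], [0.0011, -0.0002], [0.0002, 0.0003], [-0.0009, 0.0002], [-0.0, 0.0003], [-0.0006, -0.0016]]
sides y [[-0.0914, -0.1071], [-0.0915, -0.1028], [-0.0922, 0.1082], [-0.0921, 0.1051]]
[[ 0.61388978 -0.0141258 ]
 [ 0.56683604  0.01303677]
 [ 0.51491391  0.00580719]] [[-0.0438, -0.0554], [-0.0245, -0.0046], [-0.0399, 0.0455]]
scene crop [[561.0, 203.0], [523.0, 142.0], [161.0, 418.0], [56.0, 86.0], [662.0, 337.0], [467.0, 35.0]]
side [[221.7, 326.0], [244.8, 349.5], [308.3, 216.8], [431.9, 299.1], [177.3, 287.9], [292.8, 407.2]]
```

Emit:
{"api": "move_arm", "payload": {"commands": "4 -0.1 0 0 0 0;8 -0.2 0 0 0 0;12 -0.3 0 0 0 0;14.8 -0.3 2 0 0 0;14.8 -0.3 6 0 0 0;14.8 -0.3 10 0 0 0;14.8 -0.3 13 0 0 0;14.8 -0.3 13 0 0 0", "claw": 1.8}}

```text
clock: 2.45
ee_pos: [0.5562, -0.0234, 0.0644]
ee_rot: [-0.004, -0.652, 0.759, 0.004]
contact_force: [-0.5, -0.4, -1.0]
finger_gap: 0.21
finger_force: 0.0
```

Emit:
{"api": "move_arm", "payload": {"commands": "0 0 1 0 0 0;0 0 1.9 0 0 0;0 0 1.9 0 0 0"}}

```text
clock: 2.7
ee_pos: [0.5611, -0.0234, 0.053]
ee_rot: [0.0, -0.652, 0.759, -0.0]
contact_force: [0.7, -0.3, -0.3]
finger_gap: 0.211
finger_force: 0.0
```

```bash
cat >> h.py <<'E'
TH=np.radians(80.83);RC=np.array([[np.cos(TH),-np.sin(TH)],[np.sin(TH),np.cos(TH)]]);TC=np.array([.5662,.038])
con=lambda w:(np.asarray(w)-TC)@RC
def look(name):
    s=ctrl.state();print(s['clock'],'tcp con',con(s['ee_pos'][:2]).round(4),s['ee_pos'][2].round(4),'F',np.round(s['contact_force'],1))
    a=ctrl.read_camera('scene');b=ctrl.read_camera('side')
    A=cv2.resize(a['img'][160:290,270:480],None,fx=3.7,fy=3.7)[:300*2];B=b['img'][200:430,120:440]
    A=cv2.resize(a['img'][165:285,275:475],(400,240),interpolation=2);B=cv2.resize(B,(400,288),interpolation=2)
    o=np.zeros((288,800,3),np.uint8);o[:240,:400]=A;o[:,400:]=B;cv2.imwrite(f'pics/{name}.png',o[:,:,::-1])
E
python3 -c "
from h import *;look('l1')"
```

```text
2.7 tcp con [-0.0614 -0.0047] 0.053 F [ 0.7 -0.3 -0.3]
```

View pics/l1.png

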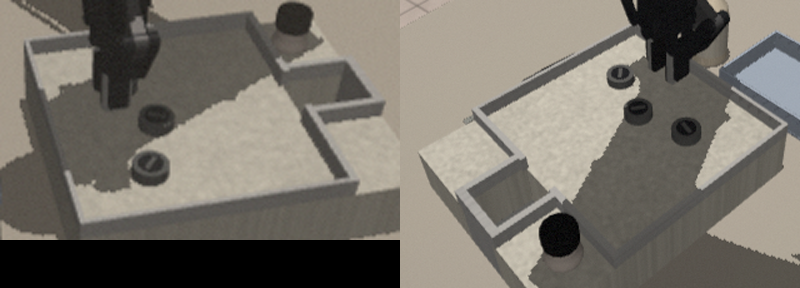

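The fingers straddle the line just behind the middle block (about (158,120) left, (637,110) right). They are clear of the others, so I push.

Emit:
{"api": "move_arm", "payload": {"commands": "-1 0 0 0 0 0;-2 0.1 0 0 0 0;-3 0.2 0 0 0 0;-4 0.2 0 0 0 0;-5 0.3 0 0 0 0;-6 0.4 0 0 0 0;-7 0.5 0 0 0 0;-8 0.5 0 0 0 0"}}

```text
clock: 3.47
ee_pos: [0.568, 0.0569, 0.0527]
ee_rot: [-0.0, -0.651, 0.759, -0.0]
contact_force: [0.3, 0.3, 0.1]
finger_gap: 0.208
finger_force: 0.0
```

```bash
python3 -c "
from h import *;look('l2')"
```

```text
3.4667 tcp con [0.0189 0.0012] 0.0527 F [0.3 0.3 0.1]
```

View pics/l2.png

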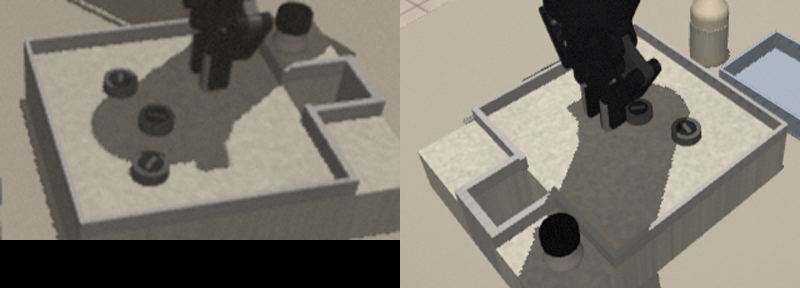

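The fingers passed over the block without moving it: all three blocks are where they were, and the tips are now past the middle one. The tips must be riding higher than I assumed, so I check their height from both views.

Run:
```python
from h import *
sc=ctrl.read_camera('scene');sd=ctrl.read_camera('side')
p=ctrl.state()['ee_pos']
for z in(.050,.053,.06,.066):
    q=[p[0],p[1],z];print(z,((proj(sc,q)-[275,165])*2).round(),((proj(sd,q)-[120,200])*1.25+[400,0]).round())
a=cv2.resize(sc['img'][150:240,320:430],None,fx=4,fy=4,interpolation=2);b=cv2.resize(sd['img'][240:330,220:315],None,fx=4,fy=4,interpolation=2)
cv2.imwrite('pics/l3.png',np.clip(np.hstack([a,b])*1.6,0,255).astype(np.uint8)[:,:,::-1])
```

```text
0.05 [[203. 111.]] [[609. 142.]]
0.053 [[203. 108.]] [[609. 140.]]
0.06 [[204. 102.]] [[608. 134.]]
0.066 [[205.  96.]] [[608. 130.]]
```

View pics/l3.png

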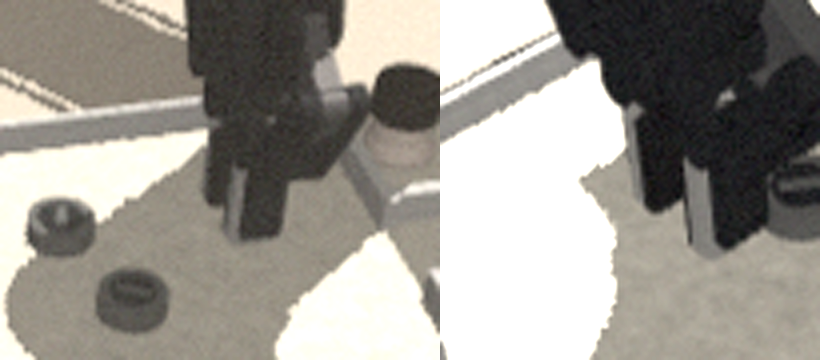

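Run:
```python
from h import *
sc=ctrl.read_camera('scene');sd=ctrl.read_camera('side')
P=lambda r:r['camera_matrix']@r['extrinsics'][:3]
for a,b in(((384,209.5),(286,304)),((374,201),(273.7,292.5)),((384,209.5),(273.7,292.5)),((374,201),(286,304))):
    X=cv2.triangulatePoints(P(sc),P(sd),np.array(a,float).reshape(2,1),np.array(b,float).reshape(2,1));X=(X[:3]/X[3]).ravel()
    print(X.round(4),con(X[:2]).round(4),(proj(sc,X)-a).round(1))
s=ctrl.state();print(s['ee_pos'],s['finger_gap'])
```

```text
[0.5664 0.0627 0.0711] [0.0244 0.0038] [[-2.8 -0.7]]
[0.5708 0.0581 0.0874] [ 0.0205 -0.0014] [[7.1 1.8]]
[0.5803 0.0602 0.0803] [ 0.0242 -0.0104] [[0.8 0.2]]
[0.5568 0.0604 0.0783] [0.0206 0.0128] [[3.6 1. ]]
[0.56798357 0.05542551 0.05266981] 0.21161939484144396
```

Triangulated, the tips are at z≈0.079, about 26 mm above the reported TCP. I lower carefully here on open deck and watch the force.

Emit:
{"api": "move_arm", "payload": {"commands": "0 0 0.6 0 0 0;0 0 1.2 0 0 0;0 0 1.2 0 0 0"}}

```text
clock: 4.02
ee_pos: [0.567, 0.0552, 0.0387]
ee_rot: [-0.001, -0.651, 0.759, 0.001]
contact_force: [-0.0, 0.8, 0.0]
finger_gap: 0.208
finger_force: 0.0
```

Emit:
{"api": "move_arm", "payload": {"commands": "0 0 0.2 0 0 0;0 0 0.4 0 0 0;0 0 0.4 0 0 0"}}

```text
clock: 4.27
ee_pos: [0.5678, 0.0555, 0.0362]
ee_rot: [-0.0, -0.651, 0.759, 0.0]
contact_force: [-0.1, -0.1, -0.4]
finger_gap: 0.212
finger_force: 0.0
```

Emit:
{"api": "move_arm", "payload": {"commands": "0 0 0.2 0 0 0;0 0 0.3 0 0 0;0 0 0.3 0 0 0"}}

```text
clock: 4.52
ee_pos: [0.5679, 0.0557, 0.0335]
ee_rot: [-0.0, -0.651, 0.759, 0.0]
contact_force: [0.4, 0.3, 0.4]
finger_gap: 0.212
finger_force: 0.0
```

Run:
```python
from h import *
print(ctrl.state()['ee_pos'])
sc=ctrl.read_camera('scene');sd=ctrl.read_camera('side')
a=cv2.resize(sc['img'][150:240,320:430],None,fx=4,fy=4,interpolation=2);b=cv2.resize(sd['img'][250:340,220:310],None,fx=4,fy=4,interpolation=2)
cv2.imwrite('pics/l4.png',np.clip(np.hstack([a,b])*1.6,0,255).astype(np.uint8)[:,:,::-1])
```

```text
[0.56789232 0.05566696 0.03345841]
```

View pics/l4.png

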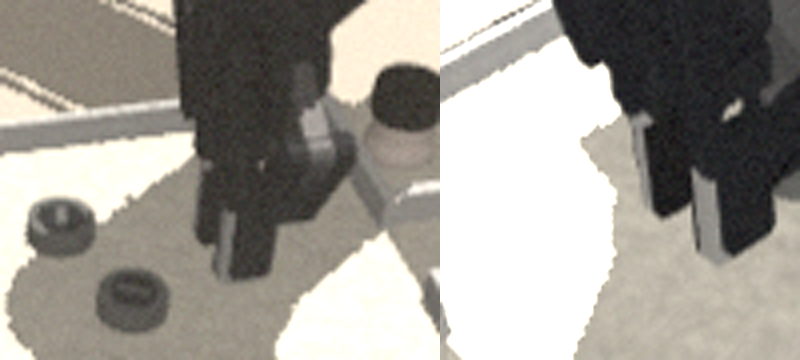

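The tips, about (225,260) left and (693,240) right, are still a few mm above the deck. I go on by touch.

Emit:
{"api": "move_arm", "payload": {"commands": "0 0 0.2 0 0 0;0 0 0.3 0 0 0;0 0 0.3 0 0 0"}}

```text
clock: 4.87
ee_pos: [0.5678, 0.0557, 0.0303]
ee_rot: [-0.0, -0.651, 0.759, 0.0]
contact_force: [0.3, 0.4, -0.5]
finger_gap: 0.214
finger_force: 0.0
```

Emit:
{"api": "move_arm", "payload": {"commands": "0 0 0.1 0 0 0;0 0 0.2 0 0 0;0 0 0.2 0 0 0"}}

```text
clock: 5.12
ee_pos: [0.5679, 0.0557, 0.0284]
ee_rot: [-0.0, -0.651, 0.759, 0.0]
contact_force: [0.7, -0.6, 0.1]
finger_gap: 0.215
finger_force: 0.0
```

Emit:
{"api": "move_arm", "payload": {"commands": "0 0 0.1 0 0 0;0 0 0.2 0 0 0;0 0 0.2 0 0 0"}}

```text
clock: 5.37
ee_pos: [0.5679, 0.0556, 0.0264]
ee_rot: [-0.0, -0.651, 0.759, 0.0]
contact_force: [0.2, -0.1, 0.7]
finger_gap: 0.211
finger_force: 0.0
```

Emit:
{"api": "move_arm", "payload": {"commands": "0 0 0.1 0 0 0;0 0 0.2 0 0 0;0 0 0.2 0 0 0"}}

```text
clock: 5.62
ee_pos: [0.5679, 0.0556, 0.0244]
ee_rot: [-0.0, -0.651, 0.759, 0.0]
contact_force: [-0.7, -0.3, -0.0]
finger_gap: 0.211
finger_force: 0.0
```

Emit:
{"api": "move_arm", "payload": {"commands": "0 0 0.1 0 0 0;0 0 0.2 0 0 0;0 0 0.2 0 0 0"}}

```text
clock: 5.87
ee_pos: [0.5679, 0.0556, 0.0224]
ee_rot: [-0.0, -0.651, 0.759, 0.0]
contact_force: [0.1, -0.7, -0.8]
finger_gap: 0.21
finger_force: 0.0
```

Run:
```python
from h import *
sc=ctrl.read_camera('scene');sd=ctrl.read_camera('side')
P=lambda r:r['camera_matrix']@r['extrinsics'][:3]
# lowest dark pixel of each finger (scene: near finger; side: near finger) in gray<45
for r,b in((sc,(340,160,410,240)),(sd,(255,240,310,340))):
    g=cv2.cvtColor(r['img'],cv2.COLOR_RGB2GRAY)[b[1]:b[3],b[0]:b[2]]
    m=g<40
    print([(b[0]+c,b[1]+int(np.where(m[:,c])[0].max())) for c in range(m.shape[1]) if m[:,c].any()][::2])
print(ctrl.state()['ee_pos'])
```

```text
[(349, 224), (352, 225), (354, 225), (356, 221), (363, 163), (365, 183), (367, 184), (369, 214), (371, 214), (373, 213), (375, 205), (377, 224), (379, 224), (381, 222), (383, 222), (385, 222), (387, 212), (389, 210), (391, 210), (393, 210), (395, 210), (397, 208), (399, 206), (401, 203), (403, 200), (405, 198)]
[(255, 269), (257, 272), (259, 272), (261, 271), (263, 273), (265, 282), (267, 284), (269, 285), (271, 283), (273, 300), (275, 309), (277, 309), (279, 308), (281, 307), (283, 306), (285, 299), (287, 301), (289, 301), (291, 317), (293, 319), (295, 318), (297, 317), (299, 316), (301, 314), (303, 313), (305, 301), (307, 300), (309, 299)]
[0.56799212 0.05563784 0.02265854]
```

Emit:
{"api": "move_arm", "payload": {"commands": "0 0 -2.8 0 0 0;1 0 -3.4 0 0 0;4 -0.3 -3.4 0 0 0;8 -0.6 -3.4 0 0 0;8 -0.6 -3.4 0 0 0;8 -0.6 -2 0 0 0;8 -0.6 -0.2 0 0 0;8 -0.6 0 0 0 0"}}

```text
clock: 6.63
ee_pos: [0.5612, -0.025, 0.021]
ee_rot: [-0.001, -0.651, 0.759, 0.0]
contact_force: [1.1, 0.2, -0.7]
finger_gap: 0.21
finger_force: 0.0
```

Emit:
{"api": "move_arm", "payload": {"commands": "0 0 0 0 0 0;-1 0 0 0 0 0;-2 0.1 0 0 0 0;-3 0.2 0 0 0 0;-4 0.3 0 0 0 0;-4 0.3 0 0 0 0"}}

```text
clock: 7.13
ee_pos: [0.5652, 0.018, 0.0231]
ee_rot: [0.0, -0.652, 0.758, -0.0]
contact_force: [0.3, -0.3, -0.3]
finger_gap: 0.21
finger_force: 0.0
```

```bash
cat >> h.py <<'E'
def find():
    s=ctrl.state();print(s['clock'],'tcp con',con(s['ee_pos'][:2]).round(4),s['ee_pos'][2].round(4),'F',np.round(s['contact_force'],1))
    C=np.array([[x,y] for x in(-.105,.105) for y in(-.105,.105)])[[0,1,3,2]]
    C[2:,0]=.088
    for n in('scene','side','wrist'):
        r=ctrl.read_camera(n);hsv=cv2.cvtColor(r['img'],cv2.COLOR_RGB2GRAY)
        q=proj(r,np.c_[C@RC.T+TC,np.full(4,.052)]);m=np.zeros_like(hsv);cv2.fillPoly(m,[q.astype(np.int32)],255)
        m[(hsv>=(75 if n!='wrist' else 110))]=0
        k,l,st,c=cv2.connectedComponentsWithStats(cv2.morphologyEx(m,cv2.MORPH_OPEN,np.ones((3,3))))
        for i in range(1,k):
            if st[i,4]>100:
                u=(st[i,0]+st[i,2]/2-.5,st[i,1]+st[i,3]/2-.5);print(n,np.round(u),st[i,2:5],con(ray(r,u,.055))[0].round(4))
E
python3 -c "
from h import *;find()"
```

```text
7.1333 tcp con [-0.0199 -0.0022] 0.0231 F [ 0.3 -0.3 -0.3]
scene [362. 204.] [  41   50 1386] [0.0054 0.0397]
scene [335. 206.] [ 17  14 206] [-0.0394  0.0439]
scene [350. 245.] [ 18  11 132] [-0.0405 -0.0498]
side [316. 270.] [  78   87 3537] [-0.0513 -0.028 ]
side [348. 304.] [ 24  22 426] [-0.0403  0.043 ]
wrist [ 84. 214.] [ 48 222 981] [-0.0615 -0.1027]
wrist [358. 294.] [  478   368 55780] [-0.026   0.0133]
wrist [204. 254.] [  64   69 3199] [-0.0443 -0.0544]
wrist [432. 265.] [  70   69 3602] [-0.0401  0.0453]
```

Run:
```python
from h import *
sc=ctrl.read_camera('scene');g=cv2.cvtColor(sc['img'],cv2.COLOR_RGB2GRAY)
for x,y in((-.025,-.006),(.0,-.004),(.006,-.003)):
    print(x,proj(sc,np.r_[RC@[x,y]+TC,.055]).round())
print(g[196:240:2,336:392:2])
```

```text
-0.025 [[352. 225.]]
0.0 [[367. 222.]]
0.006 [[370. 221.]]
[[168 171 170 165  35  33  36  36  33  34  33  34  40  36  46  48  61  85
   83  87  55  57  64  89  95  90  89  92]
 [157 168 172 125  70  35  41  35  37  36  37  37  44  35  61  52  62 106
   97  93  41  49  51  93  94  88  92  97]
 [ 45  64  99  89  89  62  50  37  40  37  36  41  36  39  36  41  46  66
   69  64  44  41  42  91  91  92  93  94]
 [ 43  39  46  61  87  59  45  34  35  35  37  36  32  33  33  38  42  52
   50  46  33  35  54  95  95  93  94  90]
 [ 50  41  40  55  88  45  37  34  36  37  38  28  34  35  31  34  40  43
   43  37  37  39  87  94  93  94  94  92]
 [ 51  37  52  51  89  36  30  33  37  29  37  30  39  36  34  31  41  44
   42  37  39  71  93  91  91  92  94  93]
 [ 52  51  53  53  86  36  34  36  37  34  35  36  32  38  35  38  37  36
   34  40  48  92  96  95  95  94  90  91]
 [ 53  54  50  54  86  37  32  38  38  33  27  32  35  35  36  40  35  33
   39  37  85  97  94  94  94  97  94  93]
 [ 50  49  56  85  88  34  34  38  36  34  36  40  35  33  35  37  35  32
   36  68  96  93  92  92  93  
[... 833 characters left out ...]
 93  92  91  92  91  92  89  74  69  39  41  40  37  60  81  68  69  69
   75  88 108 177 177 178 179 176 172 176]
 [ 93  91  92  91  89  90  91  86  74  65  75  82  91  93  95  95  95  98
  109 155 177 174 178 176 177 181 180 174]
 [ 95  90  92  91  91  92  95  97  93  94  94  95  93  92  94  91  97 105
  158 176 179 177 175 177 175 176 178 179]
 [ 96  94  90  93  93  93  93  93  92  96  92  91  95  97  92  93 106 174
  177 171 173 176 175 174 174 178 175 173]
 [ 92  87  90  94  92  89  95  92  92  95  94  90  89  95  93  97 113 176
  177 177 178 179 173 173 171 174 176 178]
 [ 92  90  88  95  92  92  91  90  92  91  91  90  92  95  91  92 175 173
  173 173 175 177 174 174 170 174 177 176]]
```

The block moved with the fingers: its centre is about (370,221) in the scene view, roughly 26 mm ahead of the TCP. I push on to the gate.

Emit:
{"api": "move_arm", "payload": {"commands": "-1.2 0 0 0 0 0;-2.4 0.1 0 0 0 0;-3.6 0.1 0 0 0 0;-4.8 0.2 0 0 0 0;-6 0.2 0 0 0 0;-7.2 0.2 0 0 0 0;-8.4 0.2 0 0 0 0;-9.2 0.2 0 0 0 0"}}

```text
clock: 8.0
ee_pos: [0.5771, 0.1086, 0.0226]
ee_rot: [-0.0, -0.652, 0.759, -0.0]
contact_force: [-0.9, -0.6, 0.6]
finger_gap: 0.213
finger_force: 0.1
```

Run:
```python
from h import *
find()
sc=ctrl.read_camera('side');g=cv2.cvtColor(sc['img'],cv2.COLOR_RGB2GRAY)
print(proj(sc,np.array([np.r_[RC@[x,0]+TC,.055] for x in(.085,.097,.11)])).round())
sc=ctrl.read_camera('scene');g=cv2.cvtColor(sc['img'],cv2.COLOR_RGB2GRAY)
print(proj(sc,np.array([np.r_[RC@[x,0]+TC,.055] for x in(.085,.097,.11)])).round())
print(g[196:232:2,400:454:2])
```

```text
8.0 tcp con [0.0714 0.0005] 0.0226 F [-0.9 -0.6  0.6]
scene [409. 204.] [ 21  33 338] [0.0819 0.0247]
side [248. 298.] [  79  100 3831] [ 0.0397 -0.0455]
wrist [ 56. 108.] [ 48 217 913] [-0.011  -0.1025]
wrist [154.  22.] [  70   44 2188] [-0.0405 -0.0606]
wrist [184.  28.] [ 52  56 854] [-0.0387 -0.0505]
wrist [431.  34.] [ 47  70 656] [-0.0373  0.0388]
wrist [454.  26.] [  59   54 2240] [-0.0399  0.0468]
wrist [576. 166.] [  78  334 1637] [0.0091 0.102 ]
wrist [371. 306.] [  53   54 1917] [0.0723 0.0223]
wrist [283. 306.] [  51   52 1864] [ 0.0727 -0.0177]
[[238. 341.]
 [229. 347.]
 [218. 354.]]
[[416. 213.]
 [423. 212.]
 [431. 211.]]
[[ 69  40  34  35  35  36  38  36  45  35  35  39  31  38  37  38  42  41
   37  39  79  88  94  84  99 155 155]
 [ 64  38  34  33  32  37  40  33  40  34  38  31  36  32  42  42  39  37
   31  76  89  84  85  85  67 118 154]
 [ 57  39  41  36  36  34  34  37  33  37  36  36  31  31  37  36  29  37
   79  84  86  84  86  78  66  72 135]
 [ 53  34  35  39  33  33  37  39  38  33  32  38  36  37  36  38  33  74
   85  84  85  86  89  71  65  65  86]
 [ 
[... 879 characters left out ...]
 139 131 122 112 103]
 [ 92  92  86  76  64  42  47  64  75  94  92  94  95  77  91 159 155 124
  111 101  86  87  85  87  87  87  87]
 [ 90  89  94  87  87  92  91  94  92  91  91  98 135  70  71 139 160 108
   85  84  87  85  88  89  92  90  87]
 [ 94  93  93  94  92  88  92  91  92  90  91  92 144  68  64  74 160 158
   88  88  87  85  85  89  90 108  98]
 [ 96  93  96  95  97  92  89  92  92  92  94  92 121  86  67  69  98 160
  139  93 136 145 147 170 176 172 175]
 [ 94  94  95  94  92  92  90  93  95  95  95 113 178 139  63  66  73 138
  160 165 165 167 175 175 173 172 172]
 [ 91  89  90  92  92  92  94  93  93  93 107 173 173 174  89  66  71  85
  162 160 170 172 174 169 171 169 167]]
```

Emit:
{"api": "move_arm", "payload": {"commands": "1 0 -1 0 0 0;2 0 -3.5 0 0 0;4 -0.5 -4.5 0 0 0;4 -0.5 -4.5 0 0 0"}}

```text
clock: 8.58
ee_pos: [0.5776, 0.0638, 0.0722]
ee_rot: [0.002, -0.651, 0.759, -0.002]
contact_force: [1.0, 0.2, 0.7]
finger_gap: 0.214
finger_force: 0.0
```

Run:
```python
from h import *
find()
sc=ctrl.read_camera('scene');sd=ctrl.read_camera('side')
print('spray',con(ray(sc,[260,293],0)),con(ray(sd,[367,244],0)),con(ray(sd,[368,183],.112)),con(ray(sc,[256,236],.112)))
w=ctrl.read_camera('wrist');g=cv2.cvtColor(w['img'],cv2.COLOR_RGB2GRAY)
C=np.array([[.092,-.025],[.092,.025],[.147,.025],[.147,-.025]])
for z in(.05,.014):print(proj(w,np.c_[C@RC.T+TC,np.full(4,z)]).round().tolist())
g=cv2.cvtColor(sd['img'],cv2.COLOR_RGB2GRAY)
for z in(.05,.014):print('side',proj(sd,np.c_[C@RC.T+TC,np.full(4,z)]).round().tolist())
print(g[330:382:2,176:246:2])
```

```text
8.5833 tcp con [ 0.0273 -0.0072] 0.0722 F [1.  0.2 0.7]
scene [389. 190.] [ 23  26 440] [0.0632 0.0696]
scene [334. 207.] [ 16  13 105] [-0.0406  0.0428]
scene [350. 245.] [ 13  11 103] [-0.0413 -0.0496]
side [286. 262.] [  62   62 2128] [-0.0338 -0.0666]
side [348. 312.] [ 22   8 109] [-0.0327  0.0509]
wrist [126.  70.] [ 24 141 549] [-0.0741 -0.1034]
wrist [454.   4.] [205   6 670] [-0.1035  0.0553]
wrist [231. 137.] [  51   49 1565] [-0.0426 -0.0541]
wrist [398. 144.] [ 13  40 225] [-0.0398  0.0333]
wrist [423. 144.] [ 39  38 919] [-0.0399  0.0464]
wrist [247. 314.] [ 121   69 3302] [ 0.0615 -0.0522]
wrist [408. 314.] [ 128   70 3713] [0.0612 0.0465]
wrist [496. 332.] [ 10  36 142] [0.0727 0.1021]
spray [[-0.18207774 -0.06613808]] [[-0.18306032 -0.06466921]] [[-0.17761257 -0.06182832]] [[-0.17946559 -0.06367277]]
[[291.0, 353.0], [369.0, 353.0], [365.0, 421.0], [293.0, 421.0]]
[[296.0, 323.0], [363.0, 323.0], [360.0, 384.0], [297.0, 384.0]]
side [[221.0, 334.0], [247.0, 361.0], [201.0, 392.0], [177.0, 362.0]]
side [[225.0, 355.0], [250.0, 382.0], [207.0, 412.0], [183.0, 382.0]]
[[
[... 3068 characters left out ...]
 169 110  91  92  94  97  93  95  95  93  93 109
  173 176 174 174  96  85  86  85  84  84  85  81  91  83  10  15   8]
 [ 89  90  98 173 172 168 171 170 111  91  93  93  95  92  90  92 146 174
  175 176 162  88  82  84  86  85  83  83  87  92  62   6  13   6   7]
 [ 86  87  88 115 169 170 170 170 168  94  93  92  93  92 109 173 177 173
  174 124  84  85  86  84  87  86  84  85  94  46  13  10   8  14   8]
 [ 89  86  87  90 146 169 169 166 169 160  94  93  93 148 173 175 177 162
   91  84  82  86  84  85  85 136  95  91  89  12   8   7   9   6  15]
 [ 89  87  88  89  88 153 167 167 172 172 150 111 172 175 176 174 120  87
   84  84  85  82  86 107 134  98  94  91  40   6  16   7  14  16  12]]
```

Emit:
{"api": "move_arm", "payload": {"commands": "3.6 -1.6 0 0 0 0;7.2 -3.2 0 0 0 0;10.7 -4.8 0 0 0 0;10.7 -4.8 0 0 0 0;10.7 -4.8 2.5 0 0 0;10.7 -4.8 4.5 0 0 0;10.7 -4.8 5 0 0 0;10.7 -4.8 5 0 0 0"}}

```text
clock: 9.55
ee_pos: [0.6087, -0.0466, 0.0207]
ee_rot: [0.001, -0.652, 0.758, -0.002]
contact_force: [-1.8, -0.4, 11.5]
finger_gap: 0.213
finger_force: 6.0
```

```bash
python3 -c "
from h import *;find()"
```

```text
9.55 tcp con [-0.0768 -0.0554] 0.0207 F [-1.8 -0.4 11.5]
scene [334. 221.] [  52   79 2479] [-0.0497  0.0087]
side [316. 243.] [ 32  33 661] [-0.0873 -0.0672]
side [296. 261.] [ 22  21 368] [-0.0447 -0.0576]
side [348. 312.] [ 22   8 107] [-0.0327  0.0509]
wrist [428. 380.] [  422   199 52592] [-0.0368 -0.0041]
```

Light deck contact (11.5 N), so this height is the deck. I raise 3 mm and sweep this block diagonally toward the gate line.

Emit:
{"api": "move_arm", "payload": {"commands": "0 0 -0.3 0 0 0;-1 0 -0.3 0 0 0;-2 0.2 -0.3 0 0 0;-3 0.7 -0.3 0 0 0;-4 1.2 -0.3 0 0 0;-5 1.7 -0.3 0 0 0;-6 2.2 -0.3 0 0 0;-6 2.2 -0.3 0 0 0"}}

```text
clock: 10.37
ee_pos: [0.5937, 0.019, 0.0208]
ee_rot: [0.0, -0.652, 0.758, 0.0]
contact_force: [-0.9, 2.1, 3.6]
finger_gap: 0.208
finger_force: 1.8
```

Run:
```python
from h import *
find()
sd=ctrl.read_camera('side');g=cv2.cvtColor(sd['img'],cv2.COLOR_RGB2GRAY)
print(proj(sd,np.r_[RC@[.009,-.034]+TC,.055]).round());print(g[266:306:2,250:310:2])
```

```text
10.3667 tcp con [-0.0144 -0.0302] 0.0208 F [-0.9  2.1  3.6]
scene [372. 210.] [  44   65 2002] [0.0162 0.0227]
side [298. 264.] [  71   76 2780] [-0.0419 -0.0511]
wrist [138. 140.] [ 18 106 387] [-0.0859 -0.1033]
wrist [489. 248.] [ 53  54 808] [-0.0434  0.0397]
wrist [404. 348.] [  472   252 52828] [0.0065 0.0071]
wrist [505. 258.] [  49   44 1429] [-0.0385  0.0474]
[[274. 291.]]
[[203 194 200 201 209 215 212 120 105 106 107 109 104  74  52  19  18  20
   18  18  15  15  24  23  22  18  18  23  20  14]
 [204 201 204 203 207 209 211 208 153 106 105 104 108  63  54  13  10  14
   14  13  18  21  25  21  23  18  17  16  16  17]
 [210 209 206 209 211 211 210 207 153 113 108 107 106  54  69  16  19  16
   14  17  19  23  19  22  19  22  22  20  22  19]
 [210 212 209 208 204 210 205 203 201 205 107 105 104  80  80  19  16  21
   16  15  57  19  18  11  16  24  14  19  22  12]
 [205 211 210 209 204 201 203 206 205 156 106 106 109 109  79  19   9  13
   17  12  78  72  65  15  22  15  27  15  14  38]
 [202 198 206 208 213 207 204 204 205 182 105 106 107 107  80  23  14  19
   16  23  75  82
[... 1084 characters left out ...]
 33  33  43  51  51  45
   53 108 106 106  93  93 103 107 111 107 106 102]
 [204 206 211 208 203 117 106  50  52  52  54  49  51  53  54  50  53  47
   79 110 108 105 106 106 108 102 100 103 103 102]
 [203 204 202 208 207 118 105  65  47  56  53  56  54  54  55  52  48  54
  107 108 104 106 102 105 106 105 105 105 105 105]
 [203 202 201 206 189 118 106 102  60  50  52  57  54  55  50  51  60 106
  104 102 101 106 102 109 108 102 103 101 104 109]
 [202 198 200 182 107 107 107 106 109  76  61  58  56  59  66  87 106 108
  106 104 103 101  99 105 105 102 104 106 104 105]
 [205 207 215 183 107 103 105 110 108 111 110 107 108 106 105 106 107 103
  107 107 103 105 105 104 107 105 103 106 106 103]]
```

The block is cradled at (275,292) in the side view, as predicted. I continue.

Emit:
{"api": "move_arm", "payload": {"commands": "-1.2 0.6 -0.15 0 0 0;-2.4 1.2 -0.2 0 0 0;-3.6 1.8 -0.2 0 0 0;-4.8 2.4 -0.2 0 0 0;-6 3 -0.2 0 0 0;-7 3.2 -0.2 0 0 0;-8 3.2 -0.2 0 0 0;-8.7 3.2 -0.2 0 0 0"}}

```text
clock: 11.23
ee_pos: [0.576, 0.1085, 0.0228]
ee_rot: [0.0, -0.652, 0.758, -0.0]
contact_force: [0.0, -0.5, 0.9]
finger_gap: 0.211
finger_force: 0.1
```

Run:
```python
from h import *
find()
for n,x0,y0 in(('scene',400,196),('side',200,320)):
    r=ctrl.read_camera(n);g=cv2.cvtColor(r['img'],cv2.COLOR_RGB2GRAY)
    print(proj(r,np.r_[RC@[.097,0]+TC,.055]).round());print(g[y0:y0+40:2,x0:x0+54:2])
```

```text
11.2333 tcp con [0.0712 0.0016] 0.0228 F [ 0.  -0.5  0.9]
scene [410. 207.] [ 23  29 336] [0.0805 0.0169]
side [249. 296.] [  79   98 3789] [ 0.0369 -0.0474]
wrist [ 63. 154.] [  67  309 1244] [ 0.006  -0.1026]
wrist [428.  35.] [ 47  71 649] [-0.0374  0.0386]
wrist [452.  26.] [  61   54 2279] [-0.0402  0.047 ]
wrist [574. 166.] [  78  334 1703] [0.0089 0.1021]
wrist [371. 306.] [  53   54 1949] [0.0721 0.0232]
wrist [282. 306.] [  52   52 1880] [ 0.0725 -0.0171]
[[423. 212.]]
[[ 71  36  30  35  37  32  33  39  30  32  36  32  36  38  35  44  40  36
   37  40  79  89  92  85  97 155 153]
 [ 65  39  34  36  38  38  35  32  36  26  33  30  37  38  35  37  39  38
   37  76  87  86  87  84  64 117 154]
 [ 59  34  35  31  33  34  37  37  36  39  38  34  34  31  35  38  38  39
   79  85  82  88  84  79  69  71 135]
 [ 55  41  40  38  37  36  30  37  35  27  36  36  37  39  32  34  34  76
   84  85  88  89  86  71  68  68  84]
 [ 46  38  36  45  63  59  37  40  37  37  32  39  40  40  38  41  82  92
   92  92  94  96  94  67  65  65  67]
 [ 36  36  33  46  74  62  41  34  35  37  43  40  5
[... 3218 characters left out ...]
 143 139 136 114 108]
 [136 140 139 133 139 133 129 129 134 137 132 134 139 144 148 127 127 135
  134 137 140 140 138 142 146 142 123]
 [138 138 138 135 137 134 132 128 135 137 134 131 131 143 147 126 125 126
  131 138 134 125 127 139 145 141 135]
 [138 139 140 136 138 137 131 128 134 137 136 131 133 144 149 136 128 126
  127 135 125 127 126 125 138 133 132]
 [136 141 139 135 136 137 135 130 132 135 136 135 129 143 147 145 129 129
  129 126 126 125 127 126 126 132 131]
 [135 138 139 138 134 139 134 133 128 138 134 122  91 100 144 145 127 127
  127 127 129 126 125 128 125 124 137]
 [137 137 139 138 134 136 136 132 127 132 124 111  98  82 130 146 128 125
  127 126 125 122 118 126 125 125 128]]
```

Second block is in too. Now behind the third, at about (−40, +45) mm.

Emit:
{"api": "move_arm", "payload": {"commands": "1 0 -1 0 0 0;2 0 -3.5 0 0 0;4 0.5 -5 0 0 0;7.5 1.6 -5 0 0 0;11.2 2.9 -5 0 0 0;15 4.2 -5 0 0 0;15 4.2 -5 0 0 0;15 4.2 -2.5 0 0 0"}}

```text
clock: 12.15
ee_pos: [0.5144, -0.0374, 0.054]
ee_rot: [0.004, -0.65, 0.76, -0.003]
contact_force: [1.3, 0.4, 1.0]
finger_gap: 0.211
finger_force: 0.0
```

Emit:
{"api": "move_arm", "payload": {"commands": "0 0 1.5 0 0 0;0 0 2.5 0 0 0;0 0 2.5 0 0 0"}}

```text
clock: 12.4
ee_pos: [0.5111, -0.0358, 0.0221]
ee_rot: [-0.001, -0.651, 0.759, -0.0]
contact_force: [1.1, -0.7, 0.5]
finger_gap: 0.214
finger_force: 0.0
```

```bash
python3 -c "
from h import *;find()"
```

```text
12.4 tcp con [-0.0816  0.0426] 0.0221 F [ 1.1 -0.7  0.5]
scene [315. 202.] [ 29  32 604] [-0.0684  0.0637]
scene [334. 206.] [ 18  15 226] [-0.0399  0.0454]
side [375. 280.] [ 31  32 468] [-0.0931  0.0351]
side [349. 304.] [ 23  22 435] [-0.0408  0.0434]
wrist [260. 250.] [ 62   3 186] [-0.1059  0.0141]
wrist [376. 252.] [144   4 468] [-0.1056  0.0647]
wrist [ 21. 335.] [ 43 147 539] [-0.0625 -0.1004]
wrist [250. 380.] [  409   200 51929] [-0.0382  0.0061]
```

Emit:
{"api": "move_arm", "payload": {"commands": "-1 0.1 0 0 0 0;-2 0.1 0 0 0 0;-3 -0.3 0 0 0 0;-4 -0.7 0 0 0 0;-5 -1.1 0 0 0 0;-6 -1.6 0 0 0 0;-7 -2 0 0 0 0;-7 -2 0 0 0 0"}}

```text
clock: 13.22
ee_pos: [0.543, 0.0331, 0.0224]
ee_rot: [-0.0, -0.652, 0.758, -0.0]
contact_force: [0.4, -0.3, -0.9]
finger_gap: 0.209
finger_force: 0.0
```

Run:
```python
from h import *
find()
p=con(ctrl.state()['ee_pos'][:2])+[.026,.002]
for n in('scene','side'):
    r=ctrl.read_camera(n);g=cv2.cvtColor(r['img'],cv2.COLOR_RGB2GRAY)
    u=proj(r,np.r_[RC@p+TC,.055])[0].round().astype(int);print(n,u);print(g[u[1]-14:u[1]+16:2,u[0]-18:u[0]+20:2])
```

```text
13.2167 tcp con [-0.0086  0.0221] 0.0224 F [ 0.4 -0.3 -0.9]
scene [366. 200.] [  37   39 1075] [0.0156 0.0499]
side [320. 278.] [  90  103 4706] [-0.0462 -0.0128]
wrist [250. 282.] [  501   362 49739] [-0.0203 -0.0098]
wrist [520. 182.] [  8  33 107] [-0.0655  0.1028]
wrist [504. 272.] [ 10  44 146] [-0.0256  0.1027]
scene [371 209]
[[ 25  37  35  37  31  36  38  37  40  40  42  39  36  55  90  92  91  92
   92]
 [ 35  37  37  34  34  36  37  39  32  35  35  35  41  84  90  93  91  91
   88]
 [ 34  32  39  33  36  39  32  35  39  38  39  37  70  91  93  91  91  89
   95]
 [ 45  37  36  35  38  32  38  35  39  37  40  44  88  90  92  89  91  93
   94]
 [ 64  65  36  36  32  40  37  36  38  35  38  73  93  92  89  93  91  91
   94]
 [ 66  72  32  41  31  36  40  41  37  49  40  48  65  92  90  94  96  98
   94]
 [ 66  69  39  33  38  36  44  40  45  52  39  39  48  71  95  94  92  91
  105]
 [ 71  69  35  43  35  39  47  41  41  54  43  38  53  61  91  94  96 146
  169]
 [ 71  67  34  36  39  38  49  52  43  44  42  49  54  64  90 103 171 171
  168]
 [ 72  57  40  44  36  37  54  56  5
[... 981 characters left out ...]
  25  25  64  43  36  66  67  57 135 133 126
  108]
 [244 242 191  65  68  68  51  38  38  35  56  66  68  65  56 137 139 134
  133]
 [246 246 156  63  67  68  65  66  67  67  69  69  68  63  65 132 134 130
  131]
 [240 241 148  68  67  71  72  68  69  70  72  70  68  64 112 138 135 128
  129]
 [240 223 132 115  70  69  72  72  69  73  72  72  71 106 138 141 131 130
  135]
 [239 221 131 136 129  93  72  72  72  73  73  85 120 139 136 137 132 133
  134]
 [220 130 134 140 135 133 127 121 108 115 135 139 137 134 134 134 133 131
  134]
 [156 136 133 134 134 135 137 139 131 128 130 133 133 136 135 128 133 132
  134]
 [142 138 137 138 135 136 136 137 132 129 130 131 135 136 133 134 134 132
  133]]
```

Cradled as predicted. I finish the push: 8 cm forward, −2.3 cm lateral.

Emit:
{"api": "move_arm", "payload": {"commands": "-1.2 -0.5 0 0 0 0;-2.4 -1 0 0 0 0;-3.6 -1.5 0 0 0 0;-4.8 -2 0 0 0 0;-5.8 -2.3 0 0 0 0;-6.7 -2.3 0 0 0 0;-7.5 -2.3 0 0 0 0;-8.1 -2.3 0 0 0 0"}}

```text
clock: 14.13
ee_pos: [0.577, 0.109, 0.0225]
ee_rot: [-0.0, -0.652, 0.759, 0.0]
contact_force: [0.5, -0.3, 0.1]
finger_gap: 0.208
finger_force: 0.1
```

Emit:
{"api": "move_arm", "payload": {"commands": "0 0 0 0 0 0;1 0 -1 0 0 0;2 0 -3 0 0 0;2 0 -6.5 0 0 0;2 0 -10 0 0 0;2 0 -14 0 0 0;2 0 -17 0 0 0;2 0 -17 0 0 0"}}

```text
clock: 14.8
ee_pos: [0.5765, 0.0871, 0.2024]
ee_rot: [0.006, -0.651, 0.759, -0.003]
contact_force: [0.2, 0.4, 2.1]
finger_gap: 0.211
finger_force: 0.0
```

Run:
```python
from h import *
find()
r=ctrl.read_camera('wrist');g=cv2.cvtColor(r['img'],cv2.COLOR_RGB2GRAY)
C=np.array([[.092,-.025],[.092,.025],[.147,.025],[.147,-.025]])
for z in(.065,.05,.014,.004):print(proj(r,np.c_[C@RC.T+TC,np.full(4,z)]).round().tolist())
q=proj(r,np.c_[C@RC.T+TC,np.full(4,.05)]).astype(int);a,b=q.min(0),q.max(0)
print(g[a[1]-6:b[1]+6:2,a[0]-4:b[0]+6:2])
```

```text
14.8 tcp con [ 0.0501 -0.0024] 0.2024 F [0.2 0.4 2.1]
[[297.0, 260.0], [351.0, 260.0], [349.0, 313.0], [298.0, 312.0]]
[[299.0, 255.0], [350.0, 255.0], [348.0, 305.0], [300.0, 305.0]]
[[301.0, 243.0], [348.0, 243.0], [346.0, 290.0], [302.0, 289.0]]
[[302.0, 240.0], [347.0, 240.0], [346.0, 286.0], [303.0, 285.0]]
[[221 221 217 219 218 222 221 221 219 217 216 220 221 219 217 220 222 222
  222 192 141 116 114 116 118 115 112 110 115 114 111]
 [188 216 215 214 221 221 221 219 222 220 216 221 220 222 219 218 221 221
  222 215 182 129 111 114 116 114 111 114 112 111 109]
 [113 127 131 145 216 222 222 222 223 221 222 220 220 220 219 217 222 221
  219 221 216 194 116 113 115 114 113 109 110 107 109]
 [ 74  75  72  83 177 190 192 194 193 192 196 193 186 184 190 188 192 194
  187 191 193 185 124 116 121 119  96  83  81  78  78]
 [ 80  80  79  74  91  97  98 100  98 102 104 101  81  71  82  86  85  81
   81  77  80  80  72  96 129 129  86  75  74  73  74]
 [170 167 169 124  88  90  87  90  91  93  89  89  70  68  78  75  73  68
   68  68  76  73  78 100 129 130  83  81  84  86  84]
 [220 221 22
[... 2642 characters left out ...]
   73  75  74  71  73  72  73  72  45   7  18  14  55]
 [ 62  64  64  30  10  14  11  65  75  70  70  73  71  74  74  76  71  75
   76  72  72  72  72  76  72  74  38   4  17  17  47]
 [ 64  64  60  21  16   7  15  66  73  72  71  71  71  72  71  73  74  72
   77  73  75  68  74  72  73  74  39  15   9  15  38]
 [ 62  65  59  14   8   6  19  67  72  74  71  71  72  68  74  72  72  75
   73  73  71  74  71  75  72  71  41   5  15   9  29]
 [ 65  65  50  11  12  14  16  61  74  72  72  74  71  71  74  77  71  71
   76  72  72  72  75  72  69  72  38  16  21   1  26]
 [ 63  63  39  16  11   4  23  72  76  72  73  74  71  77  76  76  72  73
   77  72  74  69  71  71  72  73  40   6   1   9  17]]
```

Deck is clear and a round block shows inside the slot. Last check before handing in: compare the fixed-camera images with the initial ones around the things to be left alone.

Run:
```python
from h import *
for n,bx in(('scene',{'jar':(410,160,436,196),'spray':(238,225,280,305),'screw':(350,292,462,328),'tray':(200,200,275,278),'slot':(425,195,468,225)}),('side',{'jar':(228,368,270,420),'spray':(345,172,388,256),'tray':(372,222,498,315)})):
    r=ctrl.read_camera(n)['img'];o=cv2.imread(f'pics/{n}0.png')[:,:,::-1]
    for k,(a,b,c,d) in bx.items():
        f=lambda i:np.float32(cv2.cvtColor(np.ascontiguousarray(i[b:d,a:c]),cv2.COLOR_RGB2GRAY))
        print(n,k,np.abs(f(r)-f(o)).mean().round(1),np.round(cv2.phaseCorrelate(f(o),f(r))[0],2))
s=ctrl.state();print(s['contact_force'],s['qvel'].round(2))
```

```text
scene jar 20.1 [0.48 0.02]
scene spray 4.6 [ 0.5  -0.07]
scene screw 4.3 [ 0.02 -0.1 ]
scene tray 4.8 [ 0.52 -0.  ]
scene slot 3.6 [0.68 0.1 ]
side jar 24.0 [0.16 0.02]
side spray 15.5 [0.47 0.01]
side tray 16.0 [-0.02 -0.01]
[-0.17185723  0.22373712 -0.62424476] [ 0.    0.01  0.    0.   -0.   -0.  ]
```

Emit:
{"api": "move_arm", "payload": {"commands": "0 0 0 0 0 0;0 0 0 0 0 0;0 0 0 0 0 0;0 0 0 0 0 0"}}

```text
clock: 15.43
ee_pos: [0.5739, 0.0881, 0.1924]
ee_rot: [-0.0, -0.651, 0.759, -0.0]
contact_force: [-0.8, 0.9, -0.5]
finger_gap: 0.211
finger_force: 0.0
```

```bash
python3 -c "
from rig import ctrl;print(ctrl.finish_job())"
```

```text
the job is handed in; nothing more can be done
None
```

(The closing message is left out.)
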